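# Take one cast glass bar out of the casting box

### The job

The casting box holds two cast glass bars between three loose dam boards. Clear the two boards that box in the long ribbed bar onto the grey mat, lay that bar flat in the wooden tray, then put both boards back, upright and fully home in the slots they came from, so that the short smooth bar stays boxed in. Glass and boards chip easily: drop nothing, and leave the short bar, the mug and the glass pot where they are.

Things in the scene. Friction and masses are not known exactly. Their poses are not given: they have to be found in the camera images.
- mould: casting box, fixed: kiln shelf 206x206 mm, 12 mm thick (= floor), guide blocks at both x ends, tops 46 mm above table, flared 4 mm over the top 8. Origin: underside centre; x along boards, y across. Slots open at the top: middle y=0, 26 mm wide, for divider; outer y=+72 and -72, 34 mm wide, for thick boards; all 168 mm long, guides inward to x=+-66. Cells with the bars centred at y=+34, -34
- dam_left: thick dam board of speckled orange-tan vermiculite, 160 (x) x 28 (y) x 50 mm (z), about 0.22 kg, standing on its long edge in the outer slot at mould y = +72 mm (left as the robot sees it). Origin: centre of the underside
- divider: thin dam board of the same material, 160 x 20 x 50 mm, about 0.16 kg, standing in the middle slot, between the two bars. Origin: centre of the underside
- dam_right: thick dam board of speckled orange-tan vermiculite, 160 (x) x 28 (y) x 50 mm (z), about 0.22 kg, standing on its long edge in the outer slot at mould y = -72 mm (right as the robot sees it). Origin: centre of the underside
- ribbed_bar: bar to fetch: cast grey-green glass, long, 120 (x) x 40 (y) mm, 16 mm thick plus five round ribs across its top (22 mm high in all), about 0.22 kg, on the box's floor in either cell, 4 mm from the boards beside it. Origin: centre of underside; x along it. Grasp across 40 mm once both boards beside it are gone; the short bar is then 28 mm away: open fingers to about 60 mm there
- plain_bar: bar that stays: the same glass, but short and smooth, 80 (x) x 40 (y) x 16 mm, in the other cell. Origin: centre of underside
- mat: fixed grey felt mat, 190 (x) x 170 (y) x 5 mm, the side area for the boards. Origin: centre of the underside; its top is 5 mm above the table
- tray: fixed shallow wooden tray, 190 (x) x 140 (y) x 22 mm, walls 6 mm thick, lined with dark rubber; inner floor 8 mm above the table. Origin: centre of the underside
- mug: bystander: tan mug, about 91 mm wide and 94 mm high, at the far side of the table. Origin: centre of the underside
- glass_pot: bystander: small empty pot of greenish glass, 87 mm wide, 50 mm high, at the far side of the table. Origin: centre of the underside

How it is judged:
By the outcome, as a careful person would: the job done as asked, in the order asked, and still so for the second after the job is handed in, with the robot touching nothing.
It also fails if it takes over 125 s, if anything falls off the work surface, if the arm or the gripper's body presses on something with over 40 N, if the wrist force passes 120 N, or if a joint passes its speed limit or range.

### The arm

A 7-joint arm with a two-finger parallel gripper is mounted at the origin on a cart in front of the work surface, level with it; the furniture and walls round the work are solid. World frame = base frame: x ahead of the robot, y to its left, z up, the work surface at z = 0. Lengths are in m, angles in rad, forces in N, time in s.
With the tool pointing down it reaches from about 0.425 to 0.95 m from the base axis. Payload 4.7 kg.
Tool frame: the origin (TCP) lies between the finger pads; the fingertips stand tips_ahead ahead of it and the grasp point (between the pads) lies 6 mm ahead of it (tips_ahead is the distance from the TCP to the fingertips, in m); z points along the fingers, y is the line along which they close (so a half turn about z gives the same grasp; the last joint's range is limited). The gripper opens to 85 mm and grips with 20 to 120 N. Pads are 22 mm wide; open, the fingers measure 114 mm over their backs; the gripper's body (76 mm by 85 mm) begins 54 mm behind the grasp point. The pads swing forward as they close: fully open they stand 13 mm farther back than shut.
Start: joints at [1.303, 0.469, -0.049, 1.532, 0.024, 1.141, -0.082], TCP at [0.16, -0.656, 0.256] pointing down, gripper open.
Joint ranges: [-2.59, 2.59], [-0.33, 1.99], [-1.39, 1.29], [0.1, 2.45], [-1.04, 4.18], [0.21, 1.99], [-2.66, 2.66]. Speed limits (rad/s): [2.57, 2.57, 3.14, 3.14, 3.14, 3.14, 3.14].

### API

Orientations are given as [roll, pitch, yaw] about the fixed x, y, z axes, in that order (R = Rz(yaw) Ry(pitch) Rx(roll)).
In Python, from plant import * gives the robot as it stands. Calls block until the motion is done:
- goto(position, orientation): joint-space move of the TCP to a pose.
- move_straight(position, vel=0.15, attitude=None, contact_N=None): straight line of the TCP; attitude=None keeps the orientation; vel is the mean speed in m/s. With contact_N (N) it stops when the force on the tool has changed by that much, and returns True; else False.
- move_joints(angles): joint-space move.
- grip(opening, strength=None): opening from 0.0 (shut) to 1.0 (fully open); strength is the grip in N (None keeps the last); returns when the fingers have stopped.
- sleep(seconds).
- inverse_kinematics(position, orientation): joint angles nearest the present ones, or None.
- grab_frame(name): name is "scene" or "top"; returns a dict with "image" (384x512x3 uint8, red, green, blue), "range_z" (384x512 float32, m along the optical axis (not along the pixel's ray), 0 where there is no reading), "fx", "fy", "cx", "cy" (pixels), "R" (3x3) and "t" (3): a world point X has camera coordinates R X + t. Camera axes: x right, y down, z forward; pixel columns grow to the right and rows downward; lengths in m; the calibration is good to about 2 mm. A picture is of the moment at which its call begins.
A pose or a line that the arm cannot do raises IKError and nothing moves.
- close_job(): hands the job in; it is judged then, once.
Trained networks look in a picture, given as the dict that the camera call returned (one of the last four; its "shot" number tells which), for a name from the list of things; names that differ only in an ending like _2 or _b are one class to them, and where a whole thing is asked for, a point or a joint stands for the part that bears it (a point fixed in the world has none). Each returns a list of dicts, best first, with "p" (0 to 1); they miss things now and then, are a little off and sometimes report something else, mostly with a low value. They report only what shows in the picture. A call takes as long as a camera call.
- masks_of(picture, label): "pixels" (384x512 bool, what is visible of it) and "extent" ([centre column, centre row, width, height] in pixels, round what is visible of it).
Readings, each from a call of its own:
- read_t(): time.
- read_joint_pos(): joint angles.
- read_joint_velocities(): joint speeds.
- read_effort(): joint torques, N m.
- read_tcp_pos(): TCP position.
- read_tcp_rot(): TCP orientation.
- read_wrist_force(): force on the tool from outside, world axes, zero at the start.
- read_torque(): the same for the moment, N m.
- read_opening(): opening from 0.0 (shut) to 1.0 (fully open).
- read_gripper_force(): force on a finger pad.
Only numpy, scipy, OpenCV 4.12 (cv2) and the standard library are available. Lean on these libraries where they do the work, as an engineer would, in place of code of your own. Each camera call takes 0.05 s, during which the arm holds its last target. There are 200 camera calls.

## Working session

There is one attempt and no reset: what is moved stays moved. The work goes in short steps, each a Python script; the robot and the scene stay as the last script left them, time stands still between calls to the robot, and variables do not carry over. Pictures are saved under pics/ and viewed, at most 14 in all, crops included, and the job is handed in when it is done.

```bash
ls; mkdir -p pics; cat > h.py <<'E'
from plant import *
import numpy as np, cv2
def pts(f, m):
    v,u=np.nonzero(m&(f["range_z"]>0)); z=f["range_z"][v,u]
    c=np.stack([(u-f["cx"])*z/f["fx"],(v-f["cy"])*z/f["fy"],z],1)
    return (c-f["t"])@np.asarray(f["R"])
def save(f,name,crop=None,s=1.5):
    im=f["image"][:,:,::-1]
    if crop: im=im[crop[1]:crop[3],crop[0]:crop[2]]
    cv2.imwrite("pics/"+name,cv2.resize(im,None,fx=s,fy=s))
def topview(P,band=0.008,zmax=None):
    """min-area rect of the points on the top face"""
    z=np.percentile(P[:,2],90) if zmax is None else zmax
    T=P[abs(P[:,2]-z)<band][:,:2]
    r=cv2.minAreaRect((T*1000).astype(np.float32))
    return z,r
E
python3 - <<'E'
from h import *
print(read_t(), read_tcp_pos(), read_tcp_rot(), read_opening())
for n in("top","scene"):
    f=grab_frame(n); save(f,n+"0.png"); print(n,[k for k in f], np.round(-np.asarray(f["R"]).T@f["t"],3))
    for l in["mould","dam_left","divider","dam_right","ribbed_bar","plain_bar","mat","tray","mug","glass_pot"]:
        for d in masks_of(f,l)[:3]:
            P=pts(f,d["pixels"])
            if len(P)<10: continue
            z,r=topview(P); print(l,round(d["p"],2),np.round(d["extent"]),len(P),"med",np.round(np.median(P,0),3),"z90",round(z,3),np.round(r[0],1),np.round(r[1],1),round(r[2],1))
E
```

```text
pics
plant.py
0.0 [ 0.1595817  -0.65529974  0.25522754] [-3.13958314e+00  3.26220681e-05  2.38887139e-01] 0.9977294891050367
top ['image', 'range_z', 'fx', 'fy', 'cx', 'cy', 'R', 't', 'shot'] [ 0.548 -0.016  1.116]
mould 0.81 [164. 230.  75.  71.] 1853 med [0.52  0.19  0.038] z90 0.048 [513.5 217.7] [191.1 197.9] 4.9
dam_left 0.64 [141. 233.  18.  50.] 717 med [0.507 0.282 0.061] z90 0.065 [507.8 289.2] [154.5  30. ] 4.6
divider 0.56 [164. 232.   8.  56.] 537 med [0.512 0.214 0.061] z90 0.065 [514.2 217.8] [157.8  20.7] 4.5
dam_right 0.93 [189. 232.  14.  54.] 581 med [0.517 0.143 0.062] z90 0.065 [520.4 146.2] [155.   28.1] 4.7
ribbed_bar 0.63 [153. 232.   9.  40.] 437 med [0.508 0.253 0.031] z90 0.035 [510.9 252. ] [117.   36.5] 4.2
plain_bar 0.32 [153. 233.  12.  42.] 470 med [0.511 0.253 0.031] z90 0.035 [510.8 252. ] [116.9  36.6] 4.3
mat 0.83 [248. 225.  61.  61.] 3213 med [ 0.545 -0.024  0.005] z90 0.008 [545.5 -24.8] [172.1 193.2] 86.1
mat 0.61 [188. 231.  16.  52.] 577 med [0.52  0.144 0.062] z90 0.065 [523.  146.8] [155.3  28.6] 5.5
tray 0.86 [322. 228.  54.  70.] 2826 med 
[... 729 characters left out ...]
486 med [0.506 0.251 0.032] z90 0.035 [510.3 251.1] [114.  36.] 5.2
plain_bar 0.61 [208. 258.  27.  22.] 360 med [0.508 0.182 0.028] z90 0.031 [513.5 181.3] [81.1 34.7] 3.9
mat 0.97 [269. 224.  84.  62.] 3007 med [ 0.536 -0.021  0.006] z90 0.008 [545.7 -24.8] [173.  197.5] 86.9
tray 0.98 [337. 186.  80.  60.] 2383 med [ 0.535 -0.275  0.01 ] z90 0.021 [ 538.  -272.9] [193.3 146.4] 11.3
tray 0.32 [196. 257.  42.  55.] 716 med [0.502 0.222 0.06 ] z90 0.064 [511.6 218.3] [161.8  20.8] 4.7
mug 0.73 [221. 177.  35.  41.] 962 med [0.725 0.021 0.064] z90 0.092 [730.4  22.9] [88.7 92.4] 89.9
glass_pot 0.79 [275. 160.  27.  30.] 587 med [ 0.738 -0.169  0.026] z90 0.047 [ 730.7 -167.5] [74.  88.9] 56.0
```

View pics/top0.png

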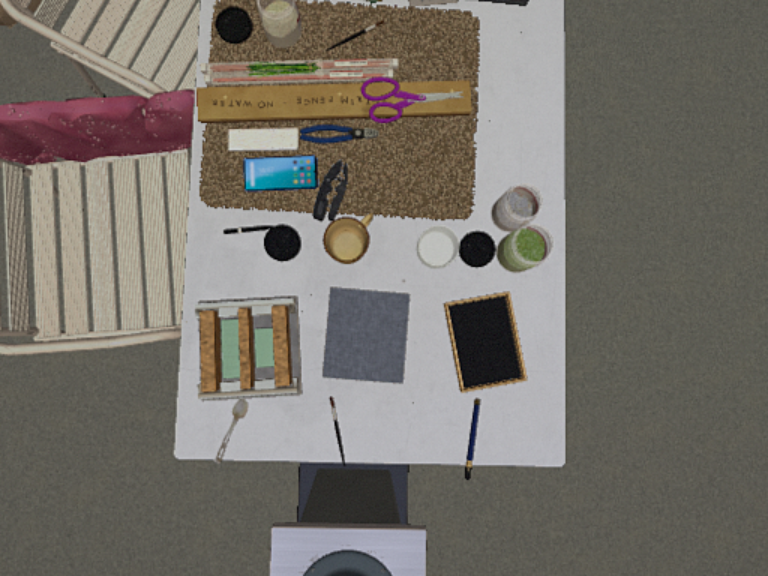

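View pics/scene0.png

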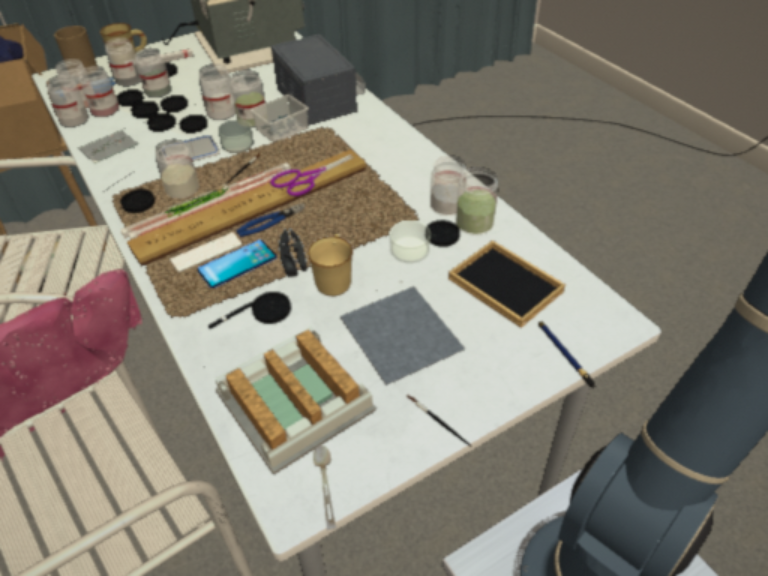

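The top view shows the box at (248,347) with the long bar in the left cell at (230,350) and the short bar at (263,350). The mat is at (366,335) and the tray at (486,341). So the boards to clear are dam_left and the divider.

```bash
python3 - <<'E'
from h import *
try: print("tips",tips_ahead)
except Exception as e: print(e)
# board tops with fits by z-band, all points in the mould region
for n in("top","scene"):
    f=grab_frame(n)
    P=pts(f,f["range_z"]>0)
    P=P[(P[:,0]>.38)&(P[:,0]<.65)&(P[:,1]>.08)&(P[:,1]<.36)]
    S=P[(P[:,2]>.056)&(P[:,2]<.07)]
    c=np.array([.5125,.218]);a=np.radians(5)
    q=(S[:,:2]-c)@np.array([[np.cos(a),-np.sin(a)],[np.sin(a),np.cos(a)]])
    for y0 in(.072,0,-.072):
        T=S[abs(q[:,1]-y0)<.03]; r=cv2.minAreaRect((T[:,:2]*1000).astype(np.float32))
        print(n,y0,np.round(r[0],1),np.round(r[1],1),round(r[2],1),"z",np.round(np.median(T[:,2]),4))
    G=P[(P[:,2]>.040)&(P[:,2]<.050)]; r=cv2.minAreaRect((G[:,:2]*1000).astype(np.float32)); print("guides",np.round(r[0],1),np.round(r[1],1),round(r[2],1),np.median(G[:,2]))
E
```

```text
tips 0.025
top 0.072 [506.6 288.9] [157.3  29.1] 4.2 z 0.0625
top 0 [514.3 217.9] [157.8  21. ] 4.9 z 0.0623
top -0.072 [520.9 146.8] [159.6  28.9] 5.2 z 0.0623
guides [513.3 217.8] [191.4 197.2] 4.9 0.04582451063008419
scene 0.072 [504.3 289.5] [161.3  29. ] 4.6 z 0.0623
scene 0 [512.  218.2] [161.6  21.6] 5.2 z 0.062
scene -0.072 [518.7 147. ] [160.8  29.7] 5.5 z 0.0623
guides [511.6 218. ] [196.  197.9] 4.9 0.045602450678446815
```

```bash
cat >> h.py <<'E'
import json
pi=np.pi
D=lambda yaw:[pi,0,yaw]
MA=np.radians(4.85); MC=np.array([.5128,.218])
MATC=np.array([.5455,-.0248]); MATA=np.radians(-3.6)
TRC=np.array([.5387,-.2733]); TRA=np.radians(11.5)
def fr(c,a,x,y): return c+np.array([np.cos(a)*x-np.sin(a)*y,np.sin(a)*x+np.cos(a)*y])
def P3(xy,z): return [float(xy[0]),float(xy[1]),float(z)]
def st(s): print(s,"t",round(read_t(),2),"tcp",np.round(read_tcp_pos(),4),"yaw",round(read_tcp_rot()[2],4),"op",round(read_opening()*85,1),"gf",round(float(np.max(read_gripper_force())),1),"F",np.round(read_wrist_force(),1))
def pick(xy,yaw,z,op,hi=.17,strength=50,slow=.02,exact=False):
    grip(op/85.); goto(P3(xy,hi),D(yaw)); st("above")
    move_straight(P3(xy,z+slow),vel=.2)
    hit=move_straight(P3(xy,z),vel=.05,contact_N=8); st("down hit=%s"%hit)
    if hit: return False
    grip(0.,strength); st("gripped"); return True
def lift(xy,hi): move_straight(P3(xy,.115),vel=.08); move_straight(P3(xy,hi),vel=.2); st("lifted")
def place(xy,yaw,z,op,hi=.17,over=.004,N=5):
    goto(P3(xy,hi),D(yaw)); move_straight(P3(xy,z+.015),vel=.2)
    hit=move_straight(P3(xy,z-over),vel=.025,contact_N=N); st("placed hit=%s"%hit)
    tcp=[float(v) for v in read_tcp_pos()]
    grip(op/85.); st("released"); return tcp
def note(k,v):
    try: d=json.load(open("n.json"))
    except Exception: d={}
    d[k]=v; json.dump(d,open("n.json","w"))
E
python3 - <<'E'
from h import *
xy=fr(MC,MA,-.001,.072)
if pick(xy,MA,.0625,50):
    note("left_src",[*map(float,read_tcp_pos())]); lift(xy,.17)
    f=grab_frame("scene"); save(f,"s1.png",(60,150,380,390),2)
E
```

```text
above t 5.16 tcp [0.5062 0.289  0.1699] yaw 0.0833 op 50.0 gf 0.0 F [0.1 1.  0.5]
down hit=False t 6.29 tcp [0.5056 0.2897 0.0624] yaw 0.0849 op 49.6 gf 0.0 F [-0.   0.7  0.3]
gripped t 6.62 tcp [0.5059 0.2901 0.0629] yaw 0.0847 op 26.9 gf 50.5 F [-0.1  0.1  1.5]
lifted t 7.85 tcp [0.5056 0.2893 0.1695] yaw 0.0845 op 27.0 gf 49.9 F [ 0.   0.2 -3.1]
```

```bash
python3 - <<'E'
from h import *
xy=fr(MATC,MATA,0,-.042)
t=place(xy,MATA,.0555,50); note("left_mat",t)
move_straight(P3(xy,.17),vel=.2)
xy=fr(MC,MA,0,0)
if pick(xy,MA,.0625,44):
    note("div_src",[*map(float,read_tcp_pos())]); lift(xy,.17)
    xy=fr(MATC,MATA,0,.042)
    t=place(xy,MATA,.0555,44); note("div_mat",t)
    move_straight(P3(xy,.17),vel=.2)
    goto([.5,-.10,.25],D(0)); st("away")
    for n in("top","scene"):
        f=grab_frame(n); save(f,n+"2.png",(90,150,410,390) ,2)
        for l in["ribbed_bar","plain_bar"]:
            for d in masks_of(f,l)[:2]:
                P=pts(f,d["pixels"])
                if len(P)<10: continue
                z,r=topview(P); print(n,l,round(d["p"],2),len(P),"z90",round(z,3),np.round(r[0],1),np.round(r[1],1),round(r[2],1))
E
```

```text
placed hit=True t 10.48 tcp [ 0.5429 -0.0669  0.0559] yaw -0.0631 op 26.9 gf 50.8 F [-0.8 -0.2  4.4]
released t 10.83 tcp [ 0.5417 -0.0672  0.0549] yaw -0.0634 op 49.7 gf 0.0 F [0.9 0.5 0.1]
above t 12.9 tcp [0.5135 0.2162 0.1696] yaw 0.0822 op 43.9 gf 0.0 F [-0.  -1.  -0.3]
down hit=False t 14.04 tcp [0.5127 0.2181 0.0624] yaw 0.0849 op 44.0 gf 0.0 F [ 0.1 -0.8 -0.8]
gripped t 14.38 tcp [0.513  0.2183 0.0629] yaw 0.0847 op 19.4 gf 49.5 F [0.1 0.3 1.2]
lifted t 15.61 tcp [0.5128 0.2178 0.1699] yaw 0.0845 op 18.8 gf 49.0 F [-0.7 -0.2 -1.2]
placed hit=True t 17.68 tcp [0.5481 0.0171 0.0558] yaw -0.0632 op 19.0 gf 49.9 F [-0.8  0.2  4.4]
released t 18.05 tcp [0.5473 0.0166 0.055 ] yaw -0.0634 op 44.0 gf 0.0 F [-0.3 -0.4  0.6]
away t 19.43 tcp [ 0.4995 -0.0994  0.2489] yaw 0.0 op 43.9 gf 0.0 F [ 1.   0.4 -0.4]
top ribbed_bar 0.91 563 z90 0.035 [511.5 251. ] [119.1  39.4] 4.5
top plain_bar 0.63 319 z90 0.031 [515.3 184. ] [79.7 37.9] 2.2
scene ribbed_bar 0.8 602 z90 0.035 [510.9 251.4] [115.1  39.4] 4.8
scene plain_bar 0.66 398 z90 0.03 [512.5 185.6] [80.1 38.6] 4.1
```

View pics/top2.png

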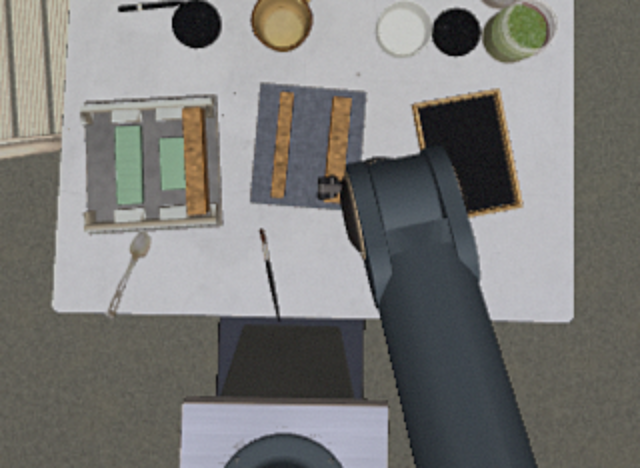

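View pics/scene2.png

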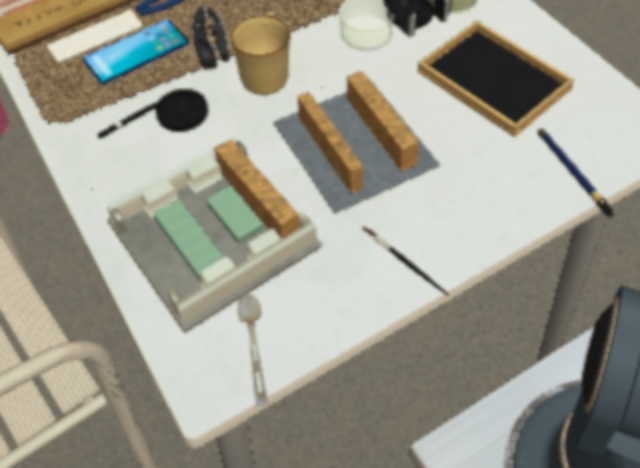

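Both boards stand upright on the mat, and the bars and dam_right look undisturbed. I'll probe the table for the real fingertip depth at a 40 mm opening before going for the bar.

```bash
python3 - <<'E'
from h import *
grip(40/85); goto([.50,-.16,.10],D(0)); move_straight([.5,-.16,.045],vel=.2)
hit=move_straight([.5,-.16,.010],vel=.02,contact_N=4); st("probe %s"%hit)
move_straight([.5,-.16,.16],vel=.2); grip(58/85); st("up")
E
```

```text
probe True t 22.13 tcp [ 0.5    -0.16    0.0236] yaw 0.0001 op 40.1 gf 2.8 F [-1.3 -0.6  5.7]
up t 23.28 tcp [ 0.4997 -0.1598  0.1592] yaw 0.0001 op 57.8 gf 0.0 F [0.8 0.1 0.7]
```

```bash
python3 - <<'E'
from h import *
xy=np.array([.5106,.2516])
if pick(xy,MA,.0395,58,strength=50):
    z0=read_tcp_pos()[2]; note("bar_z",float(z0))
    lift(xy,.17); f=grab_frame("scene"); save(f,"s3.png",(90,150,410,390),2)
E
```

```text
above t 25.02 tcp [0.5114 0.2499 0.1697] yaw 0.0821 op 58.4 gf 0.0 F [ 0.3  0.1 -0.2]
down hit=False t 26.27 tcp [0.5105 0.2517 0.0394] yaw 0.0849 op 57.9 gf 0.0 F [-0.5  0.6  0.3]
gripped t 26.57 tcp [0.5108 0.252  0.04  ] yaw 0.0848 op 38.8 gf 51.3 F [-0.8  0.7  2.3]
lifted t 28.09 tcp [0.5106 0.2514 0.1698] yaw 0.0845 op 38.7 gf 50.8 F [-0.2 -0.1 -2.6]
```

View pics/s3.png

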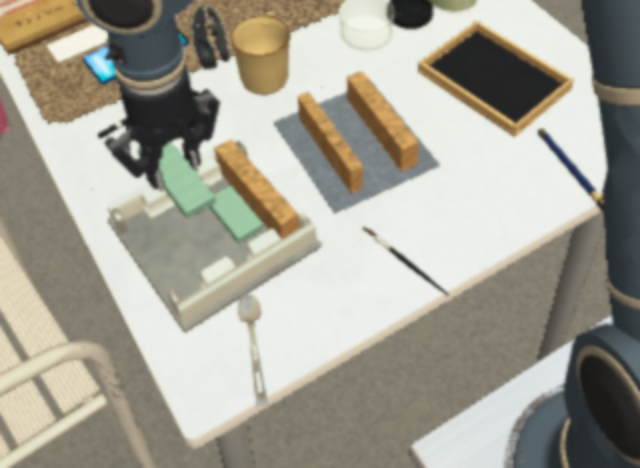

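The bar (182,180) is held level and clear of the short bar (237,213). Next, lay it in the tray.

```bash
python3 - <<'E'
from h import *
place(TRC,TRA,.0358,56,over=.0025,N=4)
move_straight(P3(TRC,.17),vel=.2)
n=json.load(open("n.json")); print(n)
xy=np.array(n["div_mat"][:2])
goto(P3(xy,.17),D(MATA)); st("above div")
f=grab_frame("top"); save(f,"t4.png",(90,150,410,390),2)
for l in["ribbed_bar","plain_bar","dam_left","divider","dam_right"]:
    for d in masks_of(f,l)[:2]:
        P=pts(f,d["pixels"])
        if len(P)<10: continue
        z,r=topview(P); print(l,round(d["p"],2),len(P),"z90",round(z,3),np.round(r[0],1),np.round(r[1],1),round(r[2],1))
f=grab_frame("scene"); save(f,"s4.png",(90,150,410,390),2)
E
```

```text
placed hit=True t 31.38 tcp [ 0.5385 -0.2734  0.036 ] yaw 0.2004 op 38.6 gf 51.5 F [-0.7 -0.3  4.9]
released t 31.7 tcp [ 0.5376 -0.2734  0.0349] yaw 0.2002 op 56.1 gf 0.0 F [-0.1 -0.4  0.2]
{'left_src': [0.5058936877595982, 0.29010031088781374, 0.06292055319021064], 'left_mat': [0.5428685934458752, -0.06692648176033439, 0.05588514039449497], 'div_src': [0.5130144574271839, 0.21833483360928457, 0.06285979391248], 'div_mat': [0.5481400476466245, 0.017079426870845307, 0.055752229386322176], 'bar_z': 0.039987362763337496}
above div t 33.64 tcp [0.5482 0.0155 0.1693] yaw -0.0646 op 56.2 gf 0.0 F [ 0.8  0.2 -1. ]
ribbed_bar 0.62 455 z90 0.031 [ 538.1 -272.9] [115.9  38.4] 10.0
ribbed_bar 0.39 3499 z90 0.047 [513.2 218.1] [191.4 197.8] 5.0
plain_bar 0.59 311 z90 0.031 [515.2 184.4] [79.6 37.2] 3.5
dam_left 0.64 802 z90 0.093 [732.8  20.5] [90.2 88.5] 2.0
dam_left 0.53 315 z90 0.058 [562.9 -68.5] [ 28.  120.3] 86.0
```

View pics/s4.png

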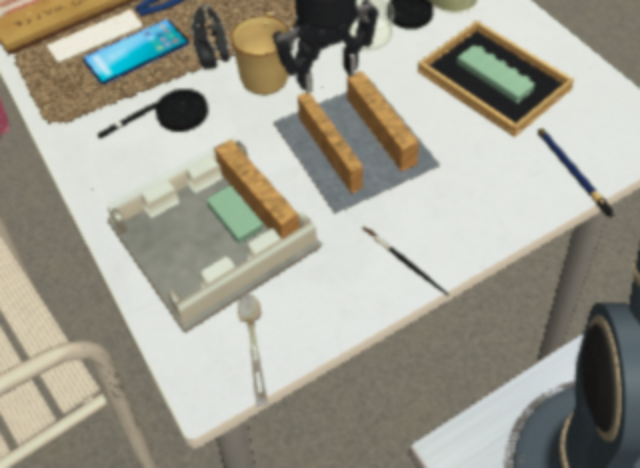

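The ribbed bar lies flat in the tray (497,72), and the short bar hasn't moved. Now the divider goes back.

```bash
cat >> h.py <<'E'
def back(key,xy_dst,op):
    n=json.load(open("n.json")); xy=np.array(n[key+"_mat"][:2])
    if not pick(xy,MATA,.0555,op): return
    lift(xy,.17)
    goto(P3(xy_dst,.17),D(MA)); move_straight(P3(xy_dst,.102),vel=.15); st("over slot")
    hit=move_straight(P3(xy_dst,.067),vel=.05,contact_N=8); st("in slot hit=%s"%hit)
    if hit: return
    hit=move_straight(P3(xy_dst,.0595),vel=.02,contact_N=6); st("bottom hit=%s"%hit)
    if read_tcp_pos()[2]<.0645:
        grip(op/85.); st("released"); move_straight(P3(xy_dst,.17),vel=.15); return True
E
python3 - <<'E'
from h import *
n=json.load(open("n.json"))
print(back("div",n["div_src"][:2],44))
E
```

```text
above t 34.52 tcp [0.5481 0.0171 0.17  ] yaw -0.0627 op 43.9 gf 0.0 F [ 0.5 -0.3  0.6]
down hit=False t 35.69 tcp [0.5481 0.0172 0.0554] yaw -0.0627 op 44.0 gf 0.0 F [-0.2 -0.4 -0.5]
gripped t 36.02 tcp [0.5485 0.0172 0.0559] yaw -0.0628 op 18.9 gf 49.6 F [ 0.  -0.9  1.2]
lifted t 37.34 tcp [0.548  0.0169 0.1698] yaw -0.063 op 19.1 gf 49.1 F [ 0.4 -0.5 -2. ]
over slot t 38.77 tcp [0.5136 0.218  0.1023] yaw 0.0834 op 18.8 gf 49.1 F [ 0.9  0.7 -1.3]
in slot hit=False t 39.62 tcp [0.5131 0.2186 0.0671] yaw 0.0848 op 19.3 gf 49.1 F [-0.4  0.3 -1.2]
bottom hit=True t 39.94 tcp [0.5134 0.2186 0.0629] yaw 0.0845 op 18.8 gf 50.0 F [-0.3 -1.   5. ]
released t 40.31 tcp [0.5127 0.2179 0.0617] yaw 0.0843 op 43.8 gf 0.0 F [ 0.9  0.6 -0.2]
True
```

```bash
python3 - <<'E'
from h import *
n=json.load(open("n.json"))
print(back("left",n["left_src"][:2],50))
goto([.40,-.12,.30],D(0)); st("away")
f=grab_frame("top"); save(f,"t5.png",(90,150,410,390),2)
g=grab_frame("scene"); save(g,"s5.png",(90,150,410,390),2)
for nme,f in(("top",f),("scene",g)):
    P=pts(f,f["range_z"]>0)
    S=P[(P[:,2]>.052)&(P[:,2]<.075)&(P[:,0]>.38)&(P[:,0]<.65)&(P[:,1]>.08)&(P[:,1]<.36)]
    c,s=np.cos(MA),np.sin(MA); q=(S[:,:2]-MC)@np.array([[c,-s],[s,c]])
    for y0 in(.072,0,-.072):
        T=S[abs(q[:,1]-y0)<.03]
        if len(T)<20: print("none",y0); continue
        r=cv2.minAreaRect((T[:,:2]*1000).astype(np.float32))
        near=T[T[:,0]<.48,2]; far=T[T[:,0]>.55,2]
        print(nme,y0,np.round(r[0],1),np.round(r[1],1),round(r[2],1),"z",np.round(np.median(T[:,2]),4),np.round([np.median(near),np.median(far)],4))
    for l in["plain_bar","ribbed_bar","mug","glass_pot"]:
        for d in masks_of(f,l)[:1]:
            Q=pts(f,d["pixels"]); z,r=topview(Q); print(l,round(d["p"],2),round(z,3),np.round(r[0],1),np.round(r[1],1),round(r[2],1))
E
```

```text
above t 42.52 tcp [ 0.543  -0.065   0.1703] yaw -0.0601 op 49.8 gf 0.0 F [ 0.  -0.1 -1. ]
down hit=False t 43.7 tcp [ 0.5428 -0.0669  0.0554] yaw -0.0629 op 49.8 gf 0.0 F [-0.5 -0.  -0.6]
gripped t 44.02 tcp [ 0.5432 -0.0669  0.0559] yaw -0.0629 op 27.1 gf 50.9 F [-0.4 -0.7  2.6]
lifted t 45.34 tcp [ 0.5426 -0.0671  0.1696] yaw -0.063 op 27.2 gf 50.3 F [-0.5 -0.1 -3. ]
over slot t 47.29 tcp [0.5064 0.2901 0.1024] yaw 0.0839 op 27.1 gf 50.2 F [ 0.1  0.4 -2.8]
in slot hit=False t 48.14 tcp [0.506  0.2904 0.0672] yaw 0.0848 op 27.0 gf 50.2 F [ 0.  -0.4 -2.5]
bottom hit=True t 48.46 tcp [0.5063 0.2904 0.0629] yaw 0.0845 op 27.0 gf 51.1 F [0.1 0.6 4.9]
released t 48.81 tcp [0.5055 0.2895 0.0615] yaw 0.0843 op 50.0 gf 0.0 F [-0.  -0.5  0.4]
True
away t 51.31 tcp [ 0.4003 -0.1193  0.2999] yaw 0.0015 op 50.0 gf 0.0 F [0.3 0.5 0.4]
top 0.072 [513.4 283.1] [170.1  44.1] 4.6 z 0.0623 [0.0622 0.0624]
top 0 [510.3 217.1] [ 38.8 165.5] 87.0 z 0.0622 [0.0621 0.0624]
top -0.072 [527.2 147.4] [172.7  28.4] 5.3 z 0.0624 [0.0626 0.0623]
plain_bar 0.53 0.031 [515.4 184.2] [79.5 38.2] 2.8
ribbed_bar 0.59 0.031 [ 539.9 -272.5] [118.2  39.2] 11.0
mug 0.6 0.093 [732.8  22. ] [90.2 85.5] 1.9
glass_pot 0.72 0.046 [ 732.7 -166.6] [80.8 83.3] 46.4
scene 0.072 [503.8 290. ] [162.2  28.9] 4.0 z 0.0622 [0.0622 0.062 ]
scene 0 [511.3 218. ] [161.7  21. ] 4.6 z 0.0618 [0.0616 0.0619]
scene -0.072 [510.7 146.4] [178.3  29. ] 5.2 z 0.062 [0.0621 0.0619]
plain_bar 0.65 0.03 [513.1 180.6] [81.2 33.3] 4.2
ribbed_bar 0.61 0.031 [ 534.6 -272.1] [118.5  41.4] 11.6
mug 0.82 0.092 [729.   22.9] [91.4 89.2] 3.2
glass_pot 0.7 0.048 [ 731.2 -167.2] [83.6 88. ] 45.7
```

View pics/s5.png

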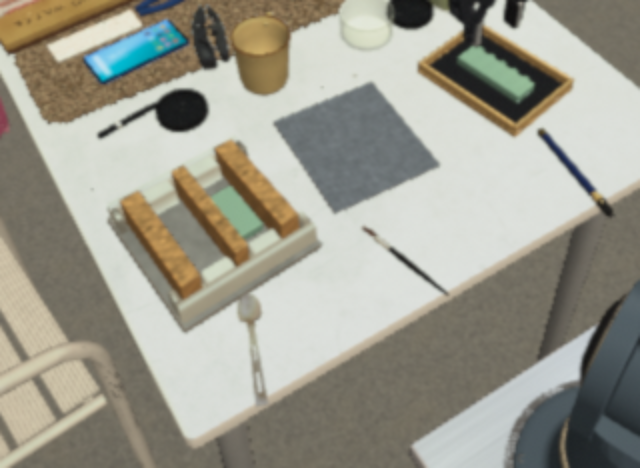

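Both boards are back upright in their slots, at (160,243) and (210,213), with their tops at 62 mm, level and fully home. The short bar, mug and pot are unmoved, and the ribbed bar lies flat in the tray.

```bash
python3 -c "
from plant import *
print(close_job())"
```

```text
the job is handed in; nothing more can be done
None
```

The job is handed in at about 51 s of the 125 s allowed: the ribbed bar lies flat in the tray, both boards are upright and fully home in their slots, and the short bar, mug and glass pot stayed where they were.

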